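# Bleed the bench air receiver

### The arm

A 7-joint arm with a two-finger parallel gripper is mounted at the origin on the work surface. World frame = base frame: x ahead of the robot, y to its left, z up, the work surface at z = 0. Lengths are in mm, angles in rad, forces in N, time in s.
With the tool pointing down it reaches from about 400 to 925 mm from the base axis. Payload 4.1 kg.
Tool frame: the origin (TCP) lies midway between the tips of the shut fingers; the grasp point (between the pads) lies manip.grasp_offset behind it (manip.grasp_offset is the distance from the TCP to the grasp point, in mm); z points along the fingers, y is the line along which they close (so a half turn about z gives the same grasp; the last joint's range is limited). The gripper opens to 85 mm and grips with 20 to 120 N. Pads are 22 mm wide; open, the fingers measure 114 mm over their backs; the gripper's body (76 mm by 85 mm) begins 54 mm behind the grasp point. The pads swing forward as they close: fully open they stand 13 mm farther back than shut.
Start: joints at [-1.204, 0.398, 0.045, 1.537, -0.019, 1.207, -0.051], TCP at [291.925, 580.795, 231.347] pointing down, gripper open.
Joint ranges: [-2.82, 2.82], [-0.49, 2.23], [-1.37, 1.46], [0, 2.46], [-1.36, 4.5], [0.23, 2], [-2.94, 2.94]. Speed limits (rad/s): [2.57, 2.57, 3.14, 3.14, 3.14, 3.14, 3.14].

### API

Orientations are given as a unit quaternion [x, y, z, w].
In Python, from station import manip gives the robot as it stands.
- The arm moves only by the tool step_arm, never from a script. Its argument "moves" is a list of rows, each an object with "slide": the shift along the tool's x, y, z in mm, a list of three; "rotation": the turn, a rotation vector about the tool's x, y, z in rad, a list of three. In form: [{"slide": [x, y, z], "rotation": [ax, ay, az]}, ...]. A call has 1 to 20 rows; each row is the pose to reach, as a shift and turn from the pose commanded when the call began, along the tool's axes at that moment; what a row does not reach only later rows make up. A row lasts 1/12 s, in which the tool goes at most 41.7 mm and 7.16 degrees, less where a joint would pass 70% of its speed; a pose out of reach is approached as far as the arm can. A call with a gripper value outside its range is refused whole. "jaw" is the gripper's target within -1 to 1 (shut at 1, half-way at 0, fully open at -1), set as the call begins (left out, the last holds). The fingers move at their own pace and stop on an object; the grip force is fixed at half the most. Time passes only in rows, so rows that repeat a pose let the fingers close. It gives the time, the measured TCP pose, the force, the opening and the grip force at its end, in the units of the state.
- manip.get_state(): the state, without advancing time (a new reading comes with each control period).
- manip.camera(name): name is "scene" or "top" or "wrist"; returns a dict with "pixels" (400x640x3 uint8, blue, green, red), "fx", "fy", "cx", "cy" (pixels), "R" (3x3) and "t" (3): a world point X has camera coordinates R X + t. Camera axes: x right, y down, z forward; pixel columns grow to the right and rows downward; lengths in mm; the calibration is good to about 2 mm. The wrist camera is an equidistant fisheye: a pixel r from the principal point sees the ray r / f radians off the axis. A picture is of the moment at which its call begins. There is no depth.
- manip.job_done(): hands the job in; it is judged then, once.
Trained networks look in a picture, given as the dict that the camera call returned (one of the last four; its "shot" number tells which), for a name from the list of things; names that differ only in an ending like _2 or _b are one class to them, and where a whole thing is asked for, a point or a joint stands for the part that bears it (a point fixed in the world has none). Each returns a list of dicts, best first, with "conf" (0 to 1); they miss things now and then, are a little off and sometimes report something else, mostly with a low value. They report only what shows in the picture. A call takes as long as a camera call.
- manip.regions_of(picture, name): "pixels" (400x640 bool, what is visible of it) and "centre" ([column, row] as shares, 0 to 1, of the picture: columns of its width, rows of its height, amid what is visible of it).
- manip.spot_point(picture, name): "centre" ([column, row] as shares, 0 to 1, of the picture: columns of its width, rows of its height: a listed point, or the origin of a listed thing).
The state is a dict: "clock": time; "joint_pos": joint angles; "joint_velocities": joint speeds; "joint_efforts": joint torques, N m; "tool_pos": TCP position; "tool_rot": TCP orientation; "force": force on the tool from outside, world axes, zero at the start; "moment": the same for the moment, N m; "width": finger opening in mm; "grip_force": force on a finger pad.
Only numpy, scipy, OpenCV 4.12 (cv2) and the standard library are available. Lean on these libraries where they do the work, as an engineer would, in place of code of your own. Each camera call takes 0.05 s, during which the arm holds its last target. There are 200 camera calls.

### The job

Let the leftover air out of the small receiver on the repair bench: unscrew the tiny knurled lock nut on its bleed valve right up to its stop, then press the freed valve pin down with closed fingers until you feel it meet the valve core, and hold it there for two seconds with about 11 N, never as much as 14. Let the pin spring back up, leave the nut unscrewed, do not bend the valve over, and leave the other things on the bench where they are.

Things in the scene. Friction and masses are not known exactly. Their poses are not given: they have to be found in the camera images.
- tank: grey air receiver, a cylinder 80 mm wide, 190 mm long, lying along its y axis on a 130 x 210 x 12 mm plywood board fixed to the bench. Origin: centre of the board's underside; z up. The bleed valve stands upright on top at y = +50 mm, towards the pressure gauge. At y = -50 mm stands a charging stub under a smooth black cap, 16 mm wide, its top 138 mm above the bench: not to be used
- stem: brass stem of the bleed valve, 8 mm wide, upright in a rubber grommet: it leans about 0.03 rad per N of side push at the nut and springs back; over 0.15 rad ruins it. Origin: on the valve's axis at the grommet's foot, 108 mm above the bench; z up along the valve. The grommet (20 mm wide) ends 10 mm above the origin, the stem 42 mm; bare stem lies between
- nut_top (a point): centre of the top face of the knurled brass lock nut: round, 12 mm wide, 10 mm tall. Unscrews counterclockwise seen from above, rising 10 mm per turn on the pin; stiff by 0.05 N m. Home, its top is 18 mm below the pin's tip; at its upper stop, one turn up, 8 mm below. Starts home or up to 0.8 rad loose. It stays on the pin and moves down with the pin when that is pressed
- pin_tip (a point): top centre of the valve pin; at rest 70 mm above the stem's origin. With the nut home the pin cannot be pressed; the nut at its stop allows 10 mm. Released, the pin springs up again
- pin: the valve pin, a threaded steel rod 6 to 7 mm wide, up through the nut on the stem's axis. Origin = the stem's origin while the pin is at rest; z up. Freed, it goes down easily (1.5 to 3 N) for 1 to 8 mm, a hidden depth that differs each time, then meets the sprung valve core: 8 N more per further mm. Air leaves while it is pressed with over 8 N; more than 14 N ruins it
- spool: spool of solder wire standing upright, 56 mm wide, 44 mm tall, near the receiver; leave it. Origin: centre of its underside
- flux: round aluminium flux tin, 54 mm wide, 30 mm tall, near the receiver; leave it. Origin: centre of its underside
- cleaner: round tip-cleaner cup of dark steel, 68 mm wide, 35 mm tall, near the receiver; leave it. Origin: centre of its underside
- driver: screwdriver lying on the bench; leave it. Origin: under its middle
- meter: hand multimeter lying face up, 150 x 75 x 42 mm; leave it. Origin: centre of its underside
- circuit: circuit board on a plywood block, 160 x 200 x 36 mm; leave it. Origin: centre of its underside

How it is judged:
By the outcome, as a careful person would: the job done as asked, in the order asked, and still so for the second after the job is handed in, with the robot touching nothing.
It also fails if it takes over 72 s, if anything falls off the work surface, if the arm or the gripper's body presses on something with over 40 N, if the wrist force passes 120 N, or if a joint passes its speed limit or range.

## Working session

There is one attempt and no reset: what is moved stays moved. The work goes in short steps, Python scripts to look and compute and a tool call to move; the robot and the scene stay as the last step left them, time stands still between calls to the robot, and variables do not carry over. Pictures are saved under pics/ and viewed, at most 10 in all, crops included, and the job is handed in when it is done.

Besides the shell and the picture viewer there is one more tool, called after "Emit:" as name(argument=value, ...), one argument or row to a line, values as JSON. step_arm: Moves the arm, as the interface text tells. Its arguments: {"type":"object","properties":{"moves":{"type":"array","items":{"type":"object","properties":{"slide":{"type":"array","items":{"type":"number"}},"rotation":{"type":"array","items":{"type":"number"}}}}},"jaw":{"type":"number"}},"required":["moves"]}

```bash
ls; mkdir -p pics
cat > h.py <<'E'
import numpy as np, cv2
from scipy.optimize import least_squares
from station import manip
def ray(c,uv):
    u,v=uv; x=(u-c['cx'])/c['fx']; y=(v-c['cy'])/c['fy']
    if c.get('name')=='wrist':
        r=np.hypot(x,y); s=np.sinc(r/np.pi); d=np.array([x*s,y*s,np.cos(r)])
    else: d=np.array([x,y,1.])
    R=np.array(c['R']); t=np.array(c['t']); d=R.T@d
    return -R.T@t, d/np.linalg.norm(d)
def cam(n):
    c=dict(manip.camera(n)); c['name']=n; return c
def pt(c,n,fn='spot_point'):
    k=[a for a in getattr(manip,fn)({k:v for k,v in c.items() if k!='name'},n)]
    return [(np.array(a['centre'])*[640,400],a['conf']) for a in k[:2]]
def tri(rs):
    A=sum(np.eye(3)-np.outer(d,d) for o,d in rs); b=sum((np.eye(3)-np.outer(d,d))@o for o,d in rs)
    return np.linalg.solve(A,b)
def atz(r,z): o,d=r; return o+d*(z-o[2])/d[2]
E
python3 - <<'E'
from h import *
s=manip.get_state(); print({k:np.round(v,3) for k,v in s.items()}); print(manip.grasp_offset)
for n in ['scene','top','wrist']:
    c=cam(n); cv2.imwrite(f'pics/{n}0.png',c['pixels']); print(n,c['fx'],c['cx'],c['cy'],[k for k in c], (-np.array(c['R']).T@np.array(c['t'])).round())
    for o in ['pin_tip','nut_top','stem','tank','spool','flux','cleaner','meter','circuit','driver']:
        for uv,cf in pt(c,o)[:1]:
            r=ray(c,uv); z={'pin_tip':178,'nut_top':160,'stem':108}.get(o,0)
            print(o,uv.round(1),round(cf,2),atz(r,z).round(1))
E
```

```text
pics
{'clock': np.float64(0.0), 'joint_pos': array([-1.204,  0.399,  0.045,  1.538, -0.019,  1.207, -0.051]), 'joint_velocities': array([ 0.002,  0.001, -0.001,  0.001,  0.   ,  0.   , -0.   ]), 'joint_efforts': array([-0.0000e+00, -4.7511e+01,  1.3640e+00, -2.5423e+01,  1.2000e-02,
        9.0000e-03, -0.0000e+00]), 'tool_pos': array([291.618, 580.213, 230.264]), 'tool_rot': array([ 0.231,  0.973, -0.001, -0.   ]), 'force': array([-0.082, -0.47 ,  0.992]), 'moment': array([0.013, 0.017, 0.017]), 'grip_force': np.float64(0.0), 'width': np.float64(85.363)}
18.700000000000003
scene 460.7105764940062 320.2352564137712 202.52350340733204 ['pixels', 'fx', 'fy', 'cx', 'cy', 'R', 't', 'shot', 'name'] [1238. -683.  794.]
nut_top [357.5 187.3] 0.54 [589.4  83.1 160. ]
stem [354.4 205.1] 0.46 [589.6  75.6 108. ]
spool [337.3 212. ] 0.69 [478. 131.   0.]
flux [325.1 269.7] 0.64 [633.  -69.6  -0. ]
cleaner [358.8 266.7] 0.78 [682.7   1.4   0. ]
meter [405.2 187.3] 0.89 [528.9 391.2   0. ]
circuit [178.5 312.6] 0.75 [ 511.4 -410.3    0. ]
driver [338.  174.3] 0.48 [326.7 287.6   0. ]
top 406.6947
[... 179 characters left out ...]
 108. ]
tank [307.7 188.5] 0.8 [564.6  34.6   0. ]
spool [274.1 218.9] 0.69 [484.1 126.7   0. ]
flux [345.8 162.2] 0.57 [635.  -71.4   0. ]
cleaner [323.5 144.6] 0.71 [686.8 -11.8   0. ]
meter [176.5 199.7] 0.67 [543.9 391.7   0. ]
circuit [470.7 204.9] 0.92 [ 507.5 -401.8    0. ]
driver [208.8 282.3] 0.89 [321.5 299.8   0. ]
wrist 309.70691628693146 320.5444084843962 197.31041897091865 ['pixels', 'fx', 'fy', 'cx', 'cy', 'R', 't', 'shot', 'name'] [228. 613. 374.]
tank [156. 393.] 0.67 [561.7  44.4   0. ]
spool [154.5 361.4] 0.73 [477.5 127.4   0. ]
cleaner [ 58.  388.6] 0.48 [ 504.7 -398.9    0. ]
circuit [ 56.5 392.4] 0.61 [ 519.1 -438.3    0. ]
driver [167.3 270.8] 0.82 [325.4 303.9   0. ]
```

```bash
python3 -c "
import cv2,numpy as np
a=cv2.imread('pics/scene0.png');b=cv2.imread('pics/top0.png')
x=cv2.resize(a[130:310,270:450],(400,400),interpolation=cv2.INTER_CUBIC)
y=cv2.resize(b[120:240,250:370],(400,400),interpolation=cv2.INTER_CUBIC)
cv2.imwrite('pics/c1.png',np.hstack([x,y]))"
```

```text
(no output)
```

View pics/c1.png

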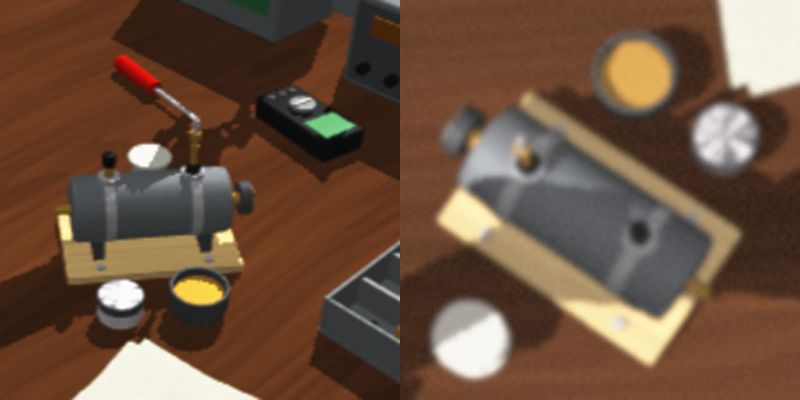

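Emit:
step_arm(
  moves=[
    {"slide": [-493, -313, -10]},
    {"slide": [-493, -313, -10]},
    {"slide": [-493, -313, -10]},
    {"slide": [-493, -313, -10]},
    {"slide": [-493, -313, -10]},
    {"slide": [-493, -313, -10]},
    {"slide": [-493, -313, -10]},
    {"slide": [-493, -313, -10]},
    {"slide": [-493, -313, -10]},
    {"slide": [-493, -313, -10]},
    {"slide": [-493, -313, -10]},
    {"slide": [-493, -313, -10]},
    {"slide": [-493, -313, -10]},
    {"slide": [-493, -313, -10]},
    {"slide": [-493, -313, -10]},
    {"slide": [-493, -313, -10]},
    {"slide": [-493, -313, -10]},
    {"slide": [-493, -313, -10]},
    {"slide": [-493, -313, -10]},
  ],
)

```text
invalid input
```

```bash
cat > look.py <<'E'
from h import *
import sys
s=manip.get_state(); print({k:np.round(s[k],3) for k in ['clock','joint_pos','tool_pos','tool_rot','force','moment','width']})
rs={}
for n in ['wrist','scene','top']:
    c=cam(n)
    if len(sys.argv)>1: cv2.imwrite(f'pics/{n}{sys.argv[1]}.png',c['pixels'])
    for o,z in [('pin_tip',178),('nut_top',160),('stem',108)]:
        for uv,cf in pt(c,o):
            r=ray(c,uv); print(n,o,uv.round(1),round(cf,2),atz(r,z).round(1))
            if o not in rs or n not in [k for k,_ in rs[o]]: rs.setdefault(o,[]).append((n,r))
for o,l in rs.items():
    if len(l)>1: print('tri',o,[k for k,_ in l],tri([r for _,r in l]).round(1))
E
python3 look.py 1
```

```text
{'clock': np.float64(1.65), 'joint_pos': array([-1.204,  0.398,  0.045,  1.537, -0.019,  1.207, -0.051]), 'tool_pos': array([291.894, 580.793, 231.331]), 'tool_rot': array([0.231, 0.973, 0.   , 0.   ]), 'force': array([-0.944,  0.522,  0.716]), 'moment': array([-0.018,  0.013, -0.001]), 'width': np.float64(85.442)}
scene nut_top [359.3 188.7] 0.34 [596.8  81.7 160. ]
scene stem [354.9 205.3] 0.51 [591.   76.1 108. ]
top stem [288.3 169.7] 0.45 [592.6  77.8 108. ]
tri stem ['scene', 'top'] [591.8  76.9 108.2]
```

View pics/wrist1.png

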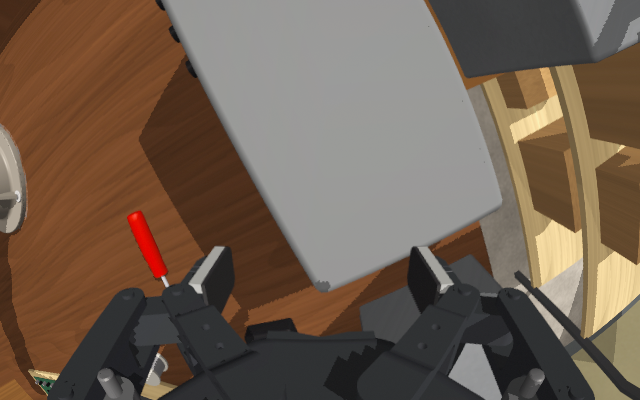

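The wrist view shows the open pads at about (215,265) and (430,265), a grey box ahead in tool +x, and the driver at (150,245). The valve is out of view. The move was refused, so I'll add explicit rotations.

Emit:
step_arm(
  moves=[
    {"slide": [-493, -313, -10], "rotation": [0, 0, 0]},
    {"slide": [-493, -313, -10], "rotation": [0, 0, 0]},
    {"slide": [-493, -313, -10], "rotation": [0, 0, 0]},
    {"slide": [-493, -313, -10], "rotation": [0, 0, 0]},
    {"slide": [-493, -313, -10], "rotation": [0, 0, 0]},
    {"slide": [-493, -313, -10], "rotation": [0, 0, 0]},
    {"slide": [-493, -313, -10], "rotation": [0, 0, 0]},
    {"slide": [-493, -313, -10], "rotation": [0, 0, 0]},
    {"slide": [-493, -313, -10], "rotation": [0, 0, 0]},
    {"slide": [-493, -313, -10], "rotation": [0, 0, 0]},
    {"slide": [-493, -313, -10], "rotation": [0, 0, 0]},
    {"slide": [-493, -313, -10], "rotation": [0, 0, 0]},
    {"slide": [-493, -313, -10], "rotation": [0, 0, 0]},
    {"slide": [-493, -313, -10], "rotation": [0, 0, 0]},
    {"slide": [-493, -313, -10], "rotation": [0, 0, 0]},
    {"slide": [-493, -313, -10], "rotation": [0, 0, 0]},
    {"slide": [-493, -313, -10], "rotation": [0, 0, 0]},
    {"slide": [-493, -313, -10], "rotation": [0, 0, 0]},
  ],
)

```text
clock: 3.75
tool_pos: [591.3, 81.6, 241.1]
tool_rot: [0.23, 0.973, 0.0, -0.0]
force: [-0.2, 0.1, 1.0]
width: 85.7
grip_force: 0.0
```

```bash
python3 look.py 2
```

```text
{'clock': np.float64(3.75), 'joint_pos': array([-0.474,  0.31 ,  0.336,  1.663, -0.11 ,  1.188,  0.996]), 'tool_pos': array([591.29 ,  81.63 , 241.116]), 'tool_rot': array([ 0.23 ,  0.973,  0.   , -0.   ]), 'force': array([-0.158,  0.137,  0.979]), 'moment': array([-0.002, -0.02 ,  0.014]), 'width': np.float64(85.684)}
wrist pin_tip [320.5 219.1] 0.5 [595.7  79.5 178. ]
wrist nut_top [315.6 210.7] 0.69 [593.8  76.3 160. ]
wrist stem [315.3 189.9] 0.6 [591.1  76.5 108. ]
scene nut_top [359.  184.5] 0.48 [582.6  96.  160. ]
scene stem [360.7 270. ] 0.59 [768.2 -96.5 108. ]
scene stem [355.5 203.6] 0.48 [586.9  83.  108. ]
tri nut_top ['wrist', 'scene'] [592.6  80.  171.3]
tri stem ['wrist', 'scene'] [638.1  56.2 -75.9]
```

View pics/wrist2.png

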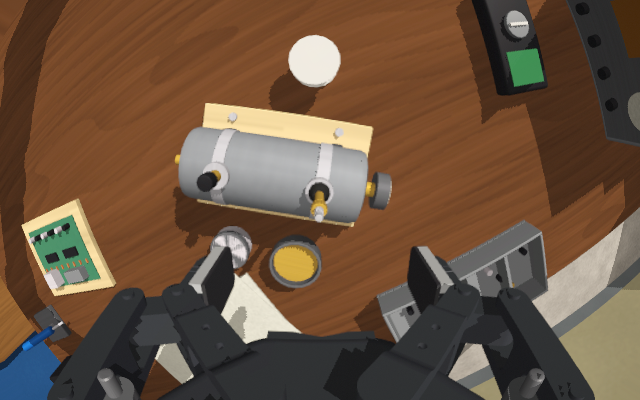

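The wrist view shows the valve between the pads at about (319,200), the capped stub at (208,181), and clear space around the valve. I'll zoom in to fix the axis.

```bash
python3 -c "
import cv2
a=cv2.imread('pics/wrist2.png');cv2.imwrite('pics/c2.png',cv2.resize(a[170:230,280:360],(800,600),interpolation=cv2.INTER_CUBIC))"
python3 - <<'E'
from h import *
c=cam('wrist')
R,t=np.array(c['R']),np.array(c['t'])
for x,y in [(592,77),(594,79)]:
  for z in [108,118,150,160,178]:
    p=R@np.array([x,y,z])+t; th=np.arctan2(np.hypot(*p[:2]),p[2]); q=p[:2]/np.hypot(*p[:2])*th*c['fx']+[c['cx'],c['cy']]; print(x,y,z,q.round(1),((q-[280,170])*10).round())
E
```

```text
592 77 108 [317.9 188.9] [379. 189.]
592 77 118 [317.8 191.8] [378. 218.]
592 77 150 [317.5 202.4] [375. 324.]
592 77 160 [317.4 206.4] [374. 364.]
592 77 178 [317.1 214.2] [371. 442.]
594 79 108 [320.8 189.9] [408. 199.]
594 79 118 [320.8 192.7] [408. 227.]
594 79 150 [320.9 203.5] [409. 335.]
594 79 160 [320.9 207.5] [409. 375.]
594 79 178 [320.9 215.4] [409. 454.]
```

View pics/c2.png

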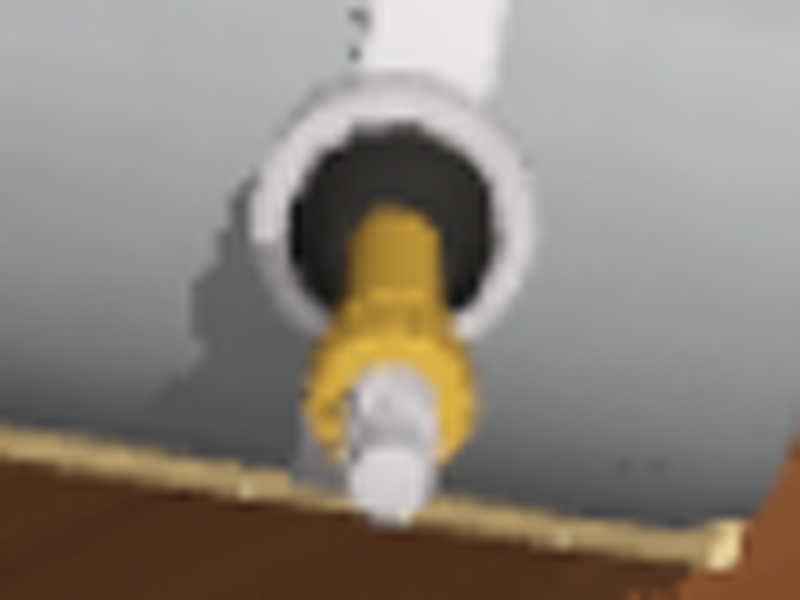

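The crop gives the pin tip at about (319,218), the nut top at (319,210) and the grommet at (319,192). The axis is near (593,78), with some offset along the view direction. I'm turning clockwise for the first grip anyway, so I'll look again from that side.

Emit:
step_arm(
  moves=[
    {"slide": [0, 0, 0], "rotation": [0, 0, 0.12]},
    {"slide": [0, 0, 0], "rotation": [0, 0, 0.24]},
    {"slide": [0, 0, 0], "rotation": [0, 0, 0.36]},
    {"slide": [0, 0, 0], "rotation": [0, 0, 0.48]},
    {"slide": [0, 0, 0], "rotation": [0, 0, 0.6]},
    {"slide": [0, 0, 0], "rotation": [0, 0, 0.72]},
    {"slide": [0, 0, 0], "rotation": [0, 0, 0.84]},
    {"slide": [0, 0, 0], "rotation": [0, 0, 0.96]},
    {"slide": [0, 0, 0], "rotation": [0, 0, 1.08]},
    {"slide": [0, 0, 0], "rotation": [0, 0, 1.2]},
    {"slide": [0, 0, 0], "rotation": [0, 0, 1.32]},
    {"slide": [0, 0, 0], "rotation": [0, 0, 1.44]},
    {"slide": [0, 0, 0], "rotation": [0, 0, 1.56]},
    {"slide": [0, 0, 0], "rotation": [0, 0, 1.6]},
    {"slide": [0, 0, 0], "rotation": [0, 0, 1.6]},
    {"slide": [0, 0, 0], "rotation": [0, 0, 1.6]},
  ],
)

```text
clock: 5.73
tool_pos: [591.9, 79.8, 241.3]
tool_rot: [0.858, 0.513, 0.0, 0.0]
force: [-0.4, 0.8, 0.8]
width: 85.3
grip_force: 0.0
```

```bash
python3 look.py 3
python3 - <<'E'
from h import *
c=cam('wrist')
R,t=np.array(c['R']),np.array(c['t'])
def pr(X):
    p=R@np.array(X)+t; th=np.arctan2(np.hypot(*p[:2]),p[2]); return p[:2]/np.hypot(*p[:2])*th*c['fx']+[c['cx'],c['cy']]
q=pr([593,78,150]); u,v=(q-[40,30]).astype(int); print(u,v)
cv2.imwrite('pics/c3.png',cv2.resize(c['pixels'][v:v+60,u:u+80],(800,600),interpolation=cv2.INTER_CUBIC))
for X in [(593,78,118),(593,78,160),(593,78,178),(598,78,178),(593,83,178)]: print(X,((pr(X)-[u,v])*10).round())
E
```

```text
{'clock': np.float64(5.733), 'joint_pos': array([-0.69 ,  0.348,  0.626,  1.668, -0.217,  1.195, -0.506]), 'tool_pos': array([591.863,  79.803, 241.278]), 'tool_rot': array([0.858, 0.513, 0.   , 0.   ]), 'force': array([-0.37 ,  0.791,  0.816]), 'moment': array([0.01 , 0.025, 0.034]), 'width': np.float64(85.292)}
wrist pin_tip [325.8 213.3] 0.55 [594.9  77.5 178. ]
wrist nut_top [321.9 206.3] 0.62 [592.3  78.2 160. ]
wrist stem [323.6 187. ] 0.79 [594.8  79.  108. ]
scene nut_top [358.4 189.9] 0.56 [599.3  75.7 160. ]
top stem [287.4 170.3] 0.57 [591.1  80.1 108. ]
tri nut_top ['wrist', 'scene'] [593.9  78.7 157.1]
tri stem ['wrist', 'top'] [593.2  79.2 103.7]
282 172
(593, 78, 118) [404. 196.]
(593, 78, 160) [408. 340.]
(593, 78, 178) [410. 419.]
(598, 78, 178) [473. 387.]
(593, 83, 178) [376. 359.]
```

View pics/c3.png

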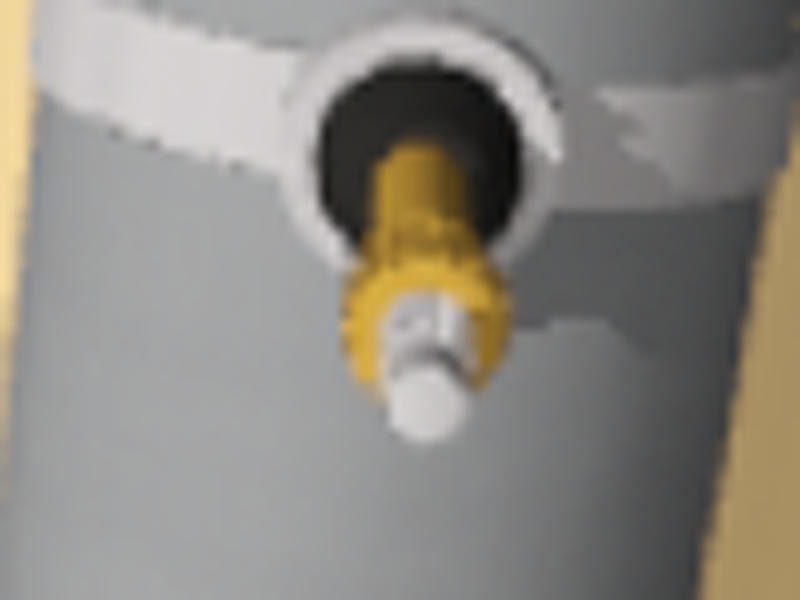

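The pin tip is at about (325,212), the nut at (325,205) and the grommet at (324,188). Combining both views puts the axis at about (595,78). Now I'll descend and grip the nut.

Emit:
step_arm(
  moves=[
    {"slide": [-0.4, 3.5, 10], "rotation": [0, 0, 0]},
    {"slide": [-0.4, 3.5, 30], "rotation": [0, 0, 0]},
    {"slide": [-0.4, 3.5, 50], "rotation": [0, 0, 0]},
    {"slide": [-0.4, 3.5, 70], "rotation": [0, 0, 0]},
    {"slide": [-0.4, 3.5, 90], "rotation": [0, 0, 0]},
    {"slide": [-0.4, 3.5, 100], "rotation": [0, 0, 0]},
    {"slide": [-0.4, 3.5, 104], "rotation": [0, 0, 0]},
    {"slide": [-0.4, 3.5, 104], "rotation": [0, 0, 0]},
    {"slide": [-0.4, 3.5, 104], "rotation": [0, 0, 0]},
    {"slide": [-0.4, 3.5, 104], "rotation": [0, 0, 0]},
  ],
)

```text
clock: 7.22
tool_pos: [595.8, 77.7, 138.5]
tool_rot: [0.859, 0.512, 0.001, 0.0]
force: [-0.0, 0.4, 1.1]
width: 85.6
grip_force: 0.0
```

Run:
```python
from h import *
s=manip.get_state(); print({k:np.round(s[k],3) for k in ['clock','joint_pos','tool_pos','tool_rot','force','moment','width']})
c=cam('wrist'); cv2.imwrite('pics/c4.png',cv2.resize(c['pixels'][140:400,180:460],(646,600),interpolation=cv2.INTER_CUBIC))
for o,z in [('pin_tip',178),('nut_top',160.5)]:
    for uv,cf in pt(c,o)[:1]: print(o,uv.round(1),round(cf,2),atz(ray(c,uv),z).round(1))
```

```text
{'clock': np.float64(7.217), 'joint_pos': array([-0.644,  0.454,  0.585,  1.773, -0.293,  0.999, -0.442]), 'tool_pos': array([595.778,  77.704, 138.538]), 'tool_rot': array([0.859, 0.512, 0.001, 0.   ]), 'force': array([-0.01 ,  0.402,  1.061]), 'moment': array([0.065, 0.011, 0.014]), 'width': np.float64(85.555)}
pin_tip [315.7 298.1] 0.64 [593.6  78.  178. ]
nut_top [316. 274.] 0.84 [594.1  78.9 160.5]
```

View pics/c4.png

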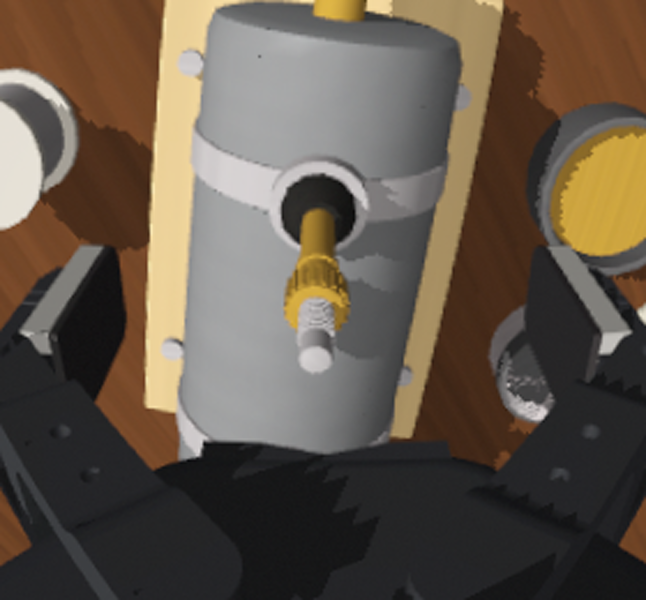

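The close view shows the nut centred between the pads to within 2 mm (nut top at (316,274)). I'll shift slightly and close.

Emit:
step_arm(
  moves=[
    {"slide": [-0.2, -1.8, 1], "rotation": [0, 0, 0]},
    {"slide": [-0.2, -1.8, 1], "rotation": [0, 0, 0]},
    {"slide": [-0.2, -1.8, 1], "rotation": [0, 0, 0]},
    {"slide": [-0.2, -1.8, 1], "rotation": [0, 0, 0]},
    {"slide": [-0.2, -1.8, 1], "rotation": [0, 0, 0]},
    {"slide": [-0.2, -1.8, 1], "rotation": [0, 0, 0]},
    {"slide": [-0.2, -1.8, 1], "rotation": [0, 0, 0]},
    {"slide": [-0.2, -1.8, 1], "rotation": [0, 0, 0]},
    {"slide": [-0.2, -1.8, 1], "rotation": [0, 0, 0]},
    {"slide": [-0.2, -1.8, 1], "rotation": [0, 0, 0]},
    {"slide": [-0.2, -1.8, 1], "rotation": [0, 0, 0]},
    {"slide": [-0.2, -1.8, 1], "rotation": [0, 0, 0]},
  ],
  jaw=1,
)

```text
clock: 8.37
tool_pos: [593.3, 78.3, 136.5]
tool_rot: [0.859, 0.512, 0.0, 0.0]
force: [0.7, -0.6, 1.5]
width: 8.8
grip_force: 58.5
```

```bash
cat > st.py <<'E'
from h import *
s=manip.get_state(); print({k:np.round(s[k],3) for k in ['clock','joint_pos','tool_pos','tool_rot','force','moment','width','grip_force']})
E
python3 st.py
```

```text
{'clock': np.float64(8.367), 'joint_pos': array([-0.647,  0.454,  0.584,  1.779, -0.292,  0.995, -0.444]), 'tool_pos': array([593.298,  78.309, 136.451]), 'tool_rot': array([0.859, 0.512, 0.   , 0.   ]), 'force': array([ 0.742, -0.635,  1.451]), 'moment': array([-0.075, -0.09 ,  0.003]), 'width': np.float64(8.809), 'grip_force': np.float64(58.457)}
```

Run:
```python
from h import *
c=cam('wrist'); cv2.imwrite('pics/c5.png',cv2.resize(c['pixels'][220:340,240:400],(800,600),interpolation=cv2.INTER_CUBIC))
for o,z in [('pin_tip',178),('nut_top',160.5)]:
    for uv,cf in pt(c,o)[:1]: print(o,uv.round(1),round(cf,2),atz(ray(c,uv),z).round(1))
R,t=np.array(c['R']),np.array(c['t'])
for X in [(593.3,78.3,136.5),(593.3,78.3,155.2),(593.3,78.3,160.5),(593.3,78.3,178)]:
    p=R@np.array(X)+t; th=np.arctan2(np.hypot(*p[:2]),p[2]); print(X,((p[:2]/np.hypot(*p[:2])*th*c['fx']+[c['cx'],c['cy']]-[240,220])*5).round())
```

```text
pin_tip [318.  300.4] 0.7 [592.2  78.5 178. ]
nut_top [316.6 277.5] 0.86 [591.6  78.9 160.5]
(593.3, 78.3, 136.5) [403. 165.]
(593.3, 78.3, 155.2) [403. 255.]
(593.3, 78.3, 160.5) [403. 285.]
(593.3, 78.3, 178) [404. 398.]
```

View pics/c5.png

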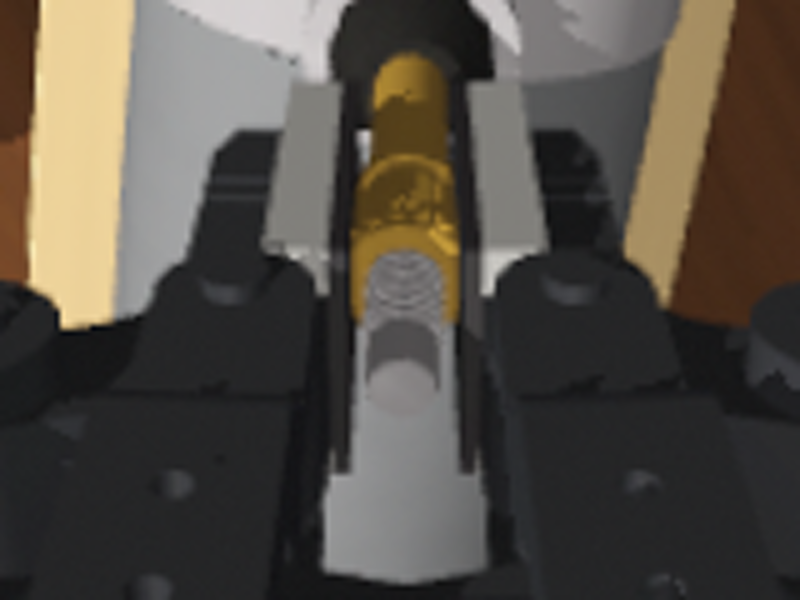

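The nut sits squarely between the pads. The narrow width reading looks like soft pads. Now I'll unscrew counterclockwise, rising with the thread.

Emit:
step_arm(
  moves=[
    {"slide": [0, 0, -0.16], "rotation": [0, 0, -0.1]},
    {"slide": [0, 0, -0.32], "rotation": [0, 0, -0.2]},
    {"slide": [0, 0, -0.48], "rotation": [0, 0, -0.3]},
    {"slide": [0, 0, -0.64], "rotation": [0, 0, -0.4]},
    {"slide": [0, 0, -0.8], "rotation": [0, 0, -0.5]},
    {"slide": [0, 0, -0.95], "rotation": [0, 0, -0.6]},
    {"slide": [0, 0, -1.11], "rotation": [0, 0, -0.7]},
    {"slide": [0, 0, -1.27], "rotation": [0, 0, -0.8]},
    {"slide": [0, 0, -1.27], "rotation": [0, 0, -0.8]},
  ],
)

```text
clock: 9.27
tool_pos: [593.5, 78.2, 137.8]
tool_rot: [0.591, 0.807, 0.0, 0.0]
force: [1.8, -0.1, 0.8]
width: 8.9
grip_force: 58.4
```

```bash
python3 st.py
```

```text
{'clock': np.float64(9.267), 'joint_pos': array([-0.513,  0.419,  0.401,  1.775, -0.192,  0.985,  0.271]), 'tool_pos': array([593.451,  78.235, 137.765]), 'tool_rot': array([0.591, 0.807, 0.   , 0.   ]), 'force': array([ 1.775, -0.077,  0.804]), 'moment': array([-0.091, -0.321,  0.032]), 'width': np.float64(8.855), 'grip_force': np.float64(58.429)}
```

Emit:
step_arm(
  moves=[
    {"slide": [-0.1, 0.3, -0.16], "rotation": [0, 0, -0.1]},
    {"slide": [-0.2, 0.6, -0.32], "rotation": [0, 0, -0.2]},
    {"slide": [-0.3, 0.9, -0.48], "rotation": [0, 0, -0.3]},
    {"slide": [-0.3, 0.9, -0.64], "rotation": [0, 0, -0.4]},
    {"slide": [-0.3, 0.9, -0.8], "rotation": [0, 0, -0.5]},
    {"slide": [-0.3, 0.9, -0.95], "rotation": [0, 0, -0.6]},
    {"slide": [-0.3, 0.9, -1.11], "rotation": [0, 0, -0.7]},
    {"slide": [-0.3, 0.9, -1.27], "rotation": [0, 0, -0.8]},
    {"slide": [-0.3, 0.9, -1.43], "rotation": [0, 0, -0.9]},
    {"slide": [-0.3, 0.9, -1.59], "rotation": [0, 0, -1.0]},
    {"slide": [-0.3, 0.9, -1.75], "rotation": [0, 0, -1.1]},
    {"slide": [-0.3, 0.9, -1.91], "rotation": [0, 0, -1.2]},
    {"slide": [-0.3, 0.9, -2.07], "rotation": [0, 0, -1.3]},
    {"slide": [-0.3, 0.9, -2.23], "rotation": [0, 0, -1.4]},
    {"slide": [-0.3, 0.9, -2.39], "rotation": [0, 0, -1.5]},
    {"slide": [-0.3, 0.9, -2.55], "rotation": [0, 0, -1.6]},
    {"slide": [-0.3, 0.9, -2.71], "rotation": [0, 0, -1.7]},
    {"slide": [-0.3, 0.9, -2.86], "rotation": [0, 0, -1.8]},
    {"slide": [-0.3, 0.9, -2.86], "rotation": [0, 0, -1.8]},
  ],
)

```text
clock: 10.85
tool_pos: [594.4, 78.3, 140.6]
tool_rot: [-0.264, 0.965, 0.0, 0.0]
force: [0.6, -0.5, 1.3]
width: 9.4
grip_force: 58.5
```

```bash
python3 st.py
```

```text
{'clock': np.float64(10.85), 'joint_pos': array([-0.225,  0.39 ,  0.029,  1.762, -0.013,  0.989,  1.913]), 'tool_pos': array([594.363,  78.255, 140.562]), 'tool_rot': array([-0.264,  0.965,  0.   ,  0.   ]), 'force': array([ 0.609, -0.528,  1.268]), 'moment': array([-0.062, -0.308,  0.055]), 'width': np.float64(9.412), 'grip_force': np.float64(58.504)}
```

Emit:
step_arm(
  moves=[
    {"slide": [0, 0, -0.16], "rotation": [0, 0, -0.1]},
    {"slide": [0, 0, -0.32], "rotation": [0, 0, -0.2]},
    {"slide": [0, 0, -0.48], "rotation": [0, 0, -0.3]},
    {"slide": [0, 0, -0.64], "rotation": [0, 0, -0.4]},
    {"slide": [0, 0, -0.8], "rotation": [0, 0, -0.5]},
    {"slide": [0, 0, -0.95], "rotation": [0, 0, -0.6]},
    {"slide": [0, 0, -1.11], "rotation": [0, 0, -0.7]},
    {"slide": [0, 0, -1.11], "rotation": [0, 0, -0.7]},
  ],
)

```text
clock: 11.52
tool_pos: [594.4, 78.6, 141.7]
tool_rot: [-0.578, 0.816, 0.0, 0.001]
force: [0.0, 0.3, 1.1]
width: 8.9
grip_force: 58.5
```

Emit:
step_arm(
  moves=[
    {"slide": [0, 0, 0], "rotation": [0, 0, 0]},
    {"slide": [0, 0, 0], "rotation": [0, 0, 0]},
    {"slide": [0, 0, 0], "rotation": [0, 0, 0]},
    {"slide": [0, 0, 0], "rotation": [0, 0, 0]},
    {"slide": [0, 0, 0], "rotation": [0, 0, 0]},
    {"slide": [0, 0, 0], "rotation": [0, 0, 0]},
  ],
  jaw=0,
)

```text
clock: 12.02
tool_pos: [593.8, 78.4, 141.4]
tool_rot: [-0.578, 0.816, 0.0, -0.0]
force: [0.1, 0.4, -1.0]
width: 42.4
grip_force: 0.0
```

Emit:
step_arm(
  moves=[
    {"slide": [0, 0, 0], "rotation": [0, 0, 0.12]},
    {"slide": [0, 0, 0], "rotation": [0, 0, 0.24]},
    {"slide": [0, 0, 0], "rotation": [0, 0, 0.36]},
    {"slide": [0, 0, 0], "rotation": [0, 0, 0.48]},
    {"slide": [0, 0, 0], "rotation": [0, 0, 0.6]},
    {"slide": [0, 0, 0], "rotation": [0, 0, 0.72]},
    {"slide": [0, 0, 0], "rotation": [0, 0, 0.84]},
    {"slide": [0, 0, 0], "rotation": [0, 0, 0.96]},
    {"slide": [0, 0, 0], "rotation": [0, 0, 1.08]},
    {"slide": [0, 0, 0], "rotation": [0, 0, 1.2]},
    {"slide": [0, 0, 0], "rotation": [0, 0, 1.32]},
    {"slide": [0, 0, 0], "rotation": [0, 0, 1.44]},
    {"slide": [0, 0, 0], "rotation": [0, 0, 1.56]},
    {"slide": [0, 0, 0], "rotation": [0, 0, 1.65]},
    {"slide": [0, 0, 0], "rotation": [0, 0, 1.65]},
  ],
)

```text
clock: 13.27
tool_pos: [593.9, 78.6, 141.5]
tool_rot: [0.207, 0.978, -0.0, -0.0]
force: [0.6, -0.4, 0.5]
width: 42.9
grip_force: 0.0
```

Emit:
step_arm(
  moves=[
    {"slide": [0, 0, 0], "rotation": [0, 0, 0.12]},
    {"slide": [0, 0, 0], "rotation": [0, 0, 0.24]},
    {"slide": [0, 0, 0], "rotation": [0, 0, 0.36]},
    {"slide": [0, 0, 0], "rotation": [0, 0, 0.48]},
    {"slide": [0, 0, 0], "rotation": [0, 0, 0.6]},
    {"slide": [0, 0, 0], "rotation": [0, 0, 0.72]},
    {"slide": [0, 0, 0], "rotation": [0, 0, 0.84]},
    {"slide": [0, 0, 0], "rotation": [0, 0, 0.96]},
    {"slide": [0, 0, 0], "rotation": [0, 0, 1.08]},
    {"slide": [0, 0, 0], "rotation": [0, 0, 1.2]},
    {"slide": [0, 0, 0], "rotation": [0, 0, 1.32]},
    {"slide": [0, 0, 0], "rotation": [0, 0, 1.44]},
    {"slide": [0, 0, 0], "rotation": [0, 0, 1.56]},
    {"slide": [0, 0, 0], "rotation": [0, 0, 1.65]},
    {"slide": [0, 0, 0], "rotation": [0, 0, 1.65]},
    {"slide": [0, 0, 0], "rotation": [0, 0, 1.65]},
  ],
)

```text
clock: 14.6
tool_pos: [594.0, 78.6, 141.5]
tool_rot: [0.858, 0.514, -0.0, -0.0]
force: [-1.0, -0.1, -0.5]
width: 42.6
grip_force: 0.0
```

```bash
cat >> st.py <<'E'
import sys
if len(sys.argv)>1:
    c=cam('wrist')
    for o,z in [('pin_tip',178),('nut_top',float(sys.argv[1]))]:
        for uv,cf in pt(c,o)[:1]: print(o,uv.round(1),round(cf,2),atz(ray(c,uv),z).round(1))
E
python3 st.py 166
```

```text
{'clock': np.float64(14.6), 'joint_pos': array([-0.641,  0.447,  0.575,  1.773, -0.282,  1.005, -0.448]), 'tool_pos': array([593.952,  78.566, 141.463]), 'tool_rot': array([ 0.858,  0.514, -0.   , -0.   ]), 'force': array([-0.954, -0.102, -0.534]), 'moment': array([-0.005, -0.062, -0.014]), 'width': np.float64(42.586), 'grip_force': np.float64(0.0)}
pin_tip [321.1 292.6] 0.56 [594.1  78.5 178. ]
nut_top [321.1 280.4] 0.71 [593.4  77.2 166. ]
```

Emit:
step_arm(
  moves=[
    {"slide": [0, 0, 0], "rotation": [0, 0, 0]},
    {"slide": [0, 0, 0], "rotation": [0, 0, 0]},
    {"slide": [0, 0, 0], "rotation": [0, 0, 0]},
    {"slide": [0, 0, 0], "rotation": [0, 0, 0]},
    {"slide": [0, 0, 0], "rotation": [0, 0, 0]},
    {"slide": [0, 0, 0], "rotation": [0, 0, 0]},
    {"slide": [0, 0, 0], "rotation": [0, 0, 0]},
  ],
  jaw=1,
)

```text
clock: 15.33
tool_pos: [594.1, 78.4, 141.7]
tool_rot: [0.859, 0.512, 0.0, 0.0]
force: [0.3, -0.7, 0.1]
width: 8.6
grip_force: 58.4
```

Emit:
step_arm(
  moves=[
    {"slide": [0, 0, -0.16], "rotation": [0, 0, -0.1]},
    {"slide": [0, 0, -0.32], "rotation": [0, 0, -0.2]},
    {"slide": [0, 0, -0.48], "rotation": [0, 0, -0.3]},
    {"slide": [0, 0, -0.64], "rotation": [0, 0, -0.4]},
    {"slide": [0, 0, -0.8], "rotation": [0, 0, -0.5]},
    {"slide": [0, 0, -0.95], "rotation": [0, 0, -0.6]},
    {"slide": [0, 0, -1.11], "rotation": [0, 0, -0.7]},
    {"slide": [0, 0, -1.27], "rotation": [0, 0, -0.8]},
    {"slide": [0, 0, -1.43], "rotation": [0, 0, -0.9]},
    {"slide": [0, 0, -1.59], "rotation": [0, 0, -1.0]},
    {"slide": [0, 0, -1.75], "rotation": [0, 0, -1.1]},
    {"slide": [0, 0, -1.91], "rotation": [0, 0, -1.2]},
    {"slide": [0, 0, -2.07], "rotation": [0, 0, -1.3]},
    {"slide": [0, 0, -2.23], "rotation": [0, 0, -1.4]},
    {"slide": [0, 0, -2.39], "rotation": [0, 0, -1.5]},
    {"slide": [0, 0, -2.55], "rotation": [0, 0, -1.6]},
    {"slide": [0, 0, -2.71], "rotation": [0, 0, -1.7]},
    {"slide": [0, 0, -2.86], "rotation": [0, 0, -1.8]},
    {"slide": [0, 0, -3.02], "rotation": [0, 0, -1.9]},
    {"slide": [0, 0, -3.18], "rotation": [0, 0, -2.0]},
  ],
)

```text
clock: 17.0
tool_pos: [594.3, 78.4, 144.9]
tool_rot: [0.031, 1.0, 0.0, 0.0]
force: [1.6, 0.6, 0.2]
width: 8.9
grip_force: 58.4
```

```bash
python3 st.py 169.5
```

```text
{'clock': np.float64(17.0), 'joint_pos': array([-0.317,  0.389,  0.146,  1.761, -0.066,  0.996,  1.364]), 'tool_pos': array([594.316,  78.436, 144.86 ]), 'tool_rot': array([0.031, 1.   , 0.   , 0.   ]), 'force': array([1.586, 0.591, 0.245]), 'moment': array([ 0.049, -0.07 , -0.026]), 'width': np.float64(8.902), 'grip_force': np.float64(58.408)}
pin_tip [321.4 288.3] 0.64 [594.4  78.8 178. ]
nut_top [317.9 280.5] 0.95 [595.7  77.1 169.5]
```

Emit:
step_arm(
  moves=[
    {"slide": [0, 0, -0.16], "rotation": [0, 0, -0.1]},
    {"slide": [0, 0, -0.24], "rotation": [0, 0, -0.15]},
    {"slide": [0, 0, -0.24], "rotation": [0, 0, -0.15]},
  ],
)

```text
clock: 17.4
tool_pos: [594.2, 78.4, 145.1]
tool_rot: [-0.041, 0.999, 0.0, 0.0]
force: [0.3, 0.4, 0.0]
width: 9.2
grip_force: 58.5
```

```bash
python3 st.py
```

```text
{'clock': np.float64(17.4), 'joint_pos': array([-0.294,  0.388,  0.117,  1.76 , -0.053,  0.997,  1.496]), 'tool_pos': array([594.212,  78.424, 145.086]), 'tool_rot': array([-0.041,  0.999,  0.   ,  0.   ]), 'force': array([0.347, 0.383, 0.049]), 'moment': array([ 0.021, -0.069, -0.081]), 'width': np.float64(9.202), 'grip_force': np.float64(58.46)}
```

Emit:
step_arm(
  moves=[
    {"slide": [0, 0, -0.16], "rotation": [0, 0, -0.1]},
    {"slide": [0, 0, -0.24], "rotation": [0, 0, -0.15]},
    {"slide": [0, 0, -0.24], "rotation": [0, 0, -0.15]},
  ],
)

```text
clock: 17.65
tool_pos: [594.1, 78.4, 145.2]
tool_rot: [-0.115, 0.993, 0.0, 0.0]
force: [0.1, 0.7, -0.5]
width: 8.9
grip_force: 58.5
```

```bash
python3 st.py
```

```text
{'clock': np.float64(17.65), 'joint_pos': array([-0.271,  0.387,  0.087,  1.759, -0.04 ,  0.997,  1.634]), 'tool_pos': array([594.099,  78.405, 145.197]), 'tool_rot': array([-0.115,  0.993,  0.   ,  0.   ]), 'force': array([ 0.073,  0.728, -0.46 ]), 'moment': array([ 0.059, -0.086, -0.264]), 'width': np.float64(8.928), 'grip_force': np.float64(58.453)}
```

Emit:
step_arm(
  moves=[
    {"slide": [0, 0, -0.16], "rotation": [0, 0, -0.1]},
    {"slide": [0, 0, -0.24], "rotation": [0, 0, -0.15]},
    {"slide": [0, 0, -0.24], "rotation": [0, 0, -0.15]},
  ],
)

```text
clock: 17.9
tool_pos: [593.5, 78.3, 144.2]
tool_rot: [-0.19, 0.982, -0.0, -0.001]
force: [2.0, -0.5, -7.4]
width: 8.9
grip_force: 58.8
```

```bash
python3 st.py
```

```text
{'clock': np.float64(17.9), 'joint_pos': array([-0.248,  0.387,  0.057,  1.76 , -0.026,  0.997,  1.773]), 'tool_pos': array([593.489,  78.302, 144.205]), 'tool_rot': array([-0.19 ,  0.982, -0.   , -0.001]), 'force': array([ 2.049, -0.503, -7.4  ]), 'moment': array([-0.014, -0.627,  0.036]), 'width': np.float64(8.903), 'grip_force': np.float64(58.787)}
```

The torque climbed to 0.26 N m and then the pads slipped, so the nut is at its stop. I'll release and check its height.

Emit:
step_arm(
  moves=[
    {"slide": [0, 0, 0.3], "rotation": [0, 0, 0]},
    {"slide": [0, 0, 0.3], "rotation": [0, 0, 0]},
    {"slide": [0, 0, 0.3], "rotation": [0, 0, 0]},
    {"slide": [0, 0, 0.3], "rotation": [0, 0, 0]},
    {"slide": [0, 0, 0.3], "rotation": [0, 0, 0]},
    {"slide": [0, 0, 0.3], "rotation": [0, 0, 0]},
  ],
  jaw=0,
)

```text
clock: 18.4
tool_pos: [594.1, 78.4, 145.4]
tool_rot: [-0.191, 0.982, 0.0, 0.0]
force: [-0.9, 0.8, 0.6]
width: 43.0
grip_force: 0.0
```

```bash
python3 st.py 170
python3 - <<'E'
from h import *
c=cam('wrist'); cv2.imwrite('pics/c6.png',cv2.resize(c['pixels'][220:340,240:400],(800,600),interpolation=cv2.INTER_CUBIC))
R,t=np.array(c['R']),np.array(c['t'])
for z in (150,160,170,178):
    p=R@np.array([594,78.4,z])+t; th=np.arctan2(np.hypot(*p[:2]),p[2]); print(z,((p[:2]/np.hypot(*p[:2])*th*c['fx']+[c['cx'],c['cy']]-[240,220])*5).round())
E
```

```text
{'clock': np.float64(18.4), 'joint_pos': array([-0.248,  0.386,  0.057,  1.758, -0.026,  0.998,  1.774]), 'tool_pos': array([594.136,  78.429, 145.422]), 'tool_rot': array([-0.191,  0.982,  0.   ,  0.   ]), 'force': array([-0.896,  0.816,  0.639]), 'moment': array([-0.031,  0.063,  0.004]), 'width': np.float64(43.008), 'grip_force': np.float64(0.0)}
pin_tip [321.7 290.3] 0.52 [595.3  79.5 178. ]
nut_top [319.2 276.7] 0.74 [593.9  77.7 170. ]
150 [403. 185.]
160 [403. 233.]
170 [403. 288.]
178 [403. 337.]
```

View pics/c6.png

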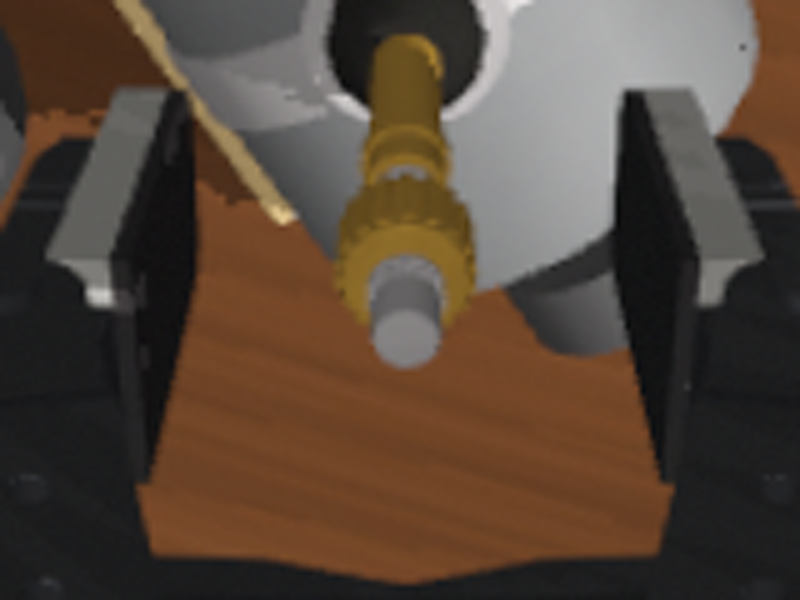

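The nut now stands clear of the stem with its top at about 170 mm, and the pin shows about 8 mm above it at (321,287). So it's at the stop. I'll rise and close the fingers.

Emit:
step_arm(
  moves=[
    {"slide": [0, 0, -20], "rotation": [0, 0, 0]},
    {"slide": [0, 0, -40], "rotation": [0, 0, 0]},
    {"slide": [0, 0, -50], "rotation": [0, 0, 0]},
    {"slide": [0, 0, -50], "rotation": [0, 0, 0]},
  ],
)

```text
clock: 18.93
tool_pos: [595.9, 78.6, 197.9]
tool_rot: [-0.191, 0.982, 0.0, 0.003]
force: [0.1, 0.9, 0.1]
width: 42.8
grip_force: 0.0
```

Emit:
step_arm(
  moves=[
    {"slide": [0, 0, 0], "rotation": [0, 0, 0]},
    {"slide": [0, 0, 0], "rotation": [0, 0, 0]},
    {"slide": [0, 0, 0], "rotation": [0, 0, 0]},
    {"slide": [0, 0, 0], "rotation": [0, 0, 0]},
    {"slide": [0, 0, 0], "rotation": [0, 0, 0]},
    {"slide": [0, 0, 0], "rotation": [0, 0, 0]},
    {"slide": [0, 0, 0], "rotation": [0, 0, 0]},
    {"slide": [0, 0, 0], "rotation": [0, 0, 0]},
  ],
  jaw=1,
)

```text
clock: 19.6
tool_pos: [594.0, 78.4, 195.0]
tool_rot: [-0.191, 0.982, 0.0, -0.0]
force: [-0.0, -1.1, 0.1]
width: 0.1
grip_force: 0.0
```

```bash
cat > f.py <<'E'
from h import *
F=[];Z=[]
for i in range(5):
    s=manip.get_state(); F.append(s['force']); Z.append(s['tool_pos'])
    if i<4: manip.camera('wrist')
print(s['clock'].__round__(2),'F',np.mean(F,0).round(2),'Fz',np.array(F)[:,2].round(1),'pos',np.mean(Z,0).round(2),'w',round(s['width'],1),np.round(s['moment'],2))
E
python3 f.py
```

```text
19.8 F [0.04 0.   0.03] Fz [ 0.1  0.6  0.1 -0.2 -0.5] pos [594.03  78.39 195.13] w 0.2 [-0.03  0.08  0.1 ]
```

Emit:
step_arm(
  moves=[
    {"slide": [0, 0, 6], "rotation": [0, 0, 0]},
    {"slide": [0, 0, 12], "rotation": [0, 0, 0]},
    {"slide": [0, 0, 15], "rotation": [0, 0, 0]},
    {"slide": [0, 0, 16], "rotation": [0, 0, 0]},
    {"slide": [0, 0, 16.5], "rotation": [0, 0, 0]},
    {"slide": [0, 0, 17], "rotation": [0, 0, 0]},
    {"slide": [0, 0, 17.3], "rotation": [0, 0, 0]},
    {"slide": [0, 0, 17.6], "rotation": [0, 0, 0]},
    {"slide": [0, 0, 17.6], "rotation": [0, 0, 0]},
  ],
)

```text
clock: 20.55
tool_pos: [594.2, 78.5, 177.8]
tool_rot: [-0.191, 0.982, 0.0, 0.0]
force: [0.5, -0.0, 1.6]
width: 0.1
grip_force: 0.5
```

```bash
python3 f.py
```

```text
20.75 F [-0.24  0.18  1.12] Fz [1.6 1.1 1.  1.2 0.7] pos [594.18  78.42 177.78] w -0.2 [-0.   -0.02  0.04]
```

Emit:
step_arm(
  moves=[
    {"slide": [0, 0, 0.3], "rotation": [0, 0, 0]},
    {"slide": [0, 0, 0.6], "rotation": [0, 0, 0]},
    {"slide": [0, 0, 0.8], "rotation": [0, 0, 0]},
    {"slide": [0, 0, 0.8], "rotation": [0, 0, 0]},
    {"slide": [0, 0, 0.8], "rotation": [0, 0, 0]},
  ],
)

```text
clock: 21.17
tool_pos: [594.0, 78.4, 176.7]
tool_rot: [-0.191, 0.982, 0.0, 0.0]
force: [0.3, 0.4, 1.4]
width: 0.1
grip_force: 0.6
```

```bash
python3 f.py
```

```text
21.37 F [ 0.23 -0.18  1.63] Fz [1.4 1.7 1.1 2.4 1.6] pos [594.05  78.4  176.78] w -0.0 [ 0.02 -0.03  0.01]
```

Emit:
step_arm(
  moves=[
    {"slide": [0, 0, 0.3], "rotation": [0, 0, 0]},
    {"slide": [0, 0, 0.6], "rotation": [0, 0, 0]},
    {"slide": [0, 0, 0.8], "rotation": [0, 0, 0]},
    {"slide": [0, 0, 0.8], "rotation": [0, 0, 0]},
    {"slide": [0, 0, 0.8], "rotation": [0, 0, 0]},
  ],
)

```text
clock: 21.78
tool_pos: [594.0, 78.4, 176.0]
tool_rot: [-0.191, 0.982, 0.0, 0.0]
force: [-0.8, 0.5, 1.3]
width: 0.0
grip_force: 0.7
```

```bash
python3 f.py
```

```text
21.98 F [-0.08  0.37  1.25] Fz [1.3 1.2 1.6 1.  1.2] pos [594.04  78.38 175.97] w -0.1 [ 0.06 -0.01 -0.08]
```

Emit:
step_arm(
  moves=[
    {"slide": [0, 0, 0.3], "rotation": [0, 0, 0]},
    {"slide": [0, 0, 0.6], "rotation": [0, 0, 0]},
    {"slide": [0, 0, 0.8], "rotation": [0, 0, 0]},
    {"slide": [0, 0, 0.8], "rotation": [0, 0, 0]},
    {"slide": [0, 0, 0.8], "rotation": [0, 0, 0]},
  ],
)

```text
clock: 22.4
tool_pos: [594.0, 78.4, 175.2]
tool_rot: [-0.191, 0.982, 0.0, 0.0]
force: [-0.5, -0.4, 1.2]
width: -0.1
grip_force: 0.8
```

Emit:
step_arm(
  moves=[
    {"slide": [0, 0, 0.3], "rotation": [0, 0, 0]},
    {"slide": [0, 0, 0.6], "rotation": [0, 0, 0]},
    {"slide": [0, 0, 0.8], "rotation": [0, 0, 0]},
    {"slide": [0, 0, 0.8], "rotation": [0, 0, 0]},
    {"slide": [0, 0, 0.8], "rotation": [0, 0, 0]},
  ],
)

```text
clock: 22.82
tool_pos: [594.0, 78.4, 174.4]
tool_rot: [-0.191, 0.982, 0.0, 0.0]
force: [-0.1, -1.0, 1.3]
width: -0.2
grip_force: 0.9
```

Emit:
step_arm(
  moves=[
    {"slide": [0, 0, 0.3], "rotation": [0, 0, 0]},
    {"slide": [0, 0, 0.6], "rotation": [0, 0, 0]},
    {"slide": [0, 0, 0.8], "rotation": [0, 0, 0]},
    {"slide": [0, 0, 0.8], "rotation": [0, 0, 0]},
    {"slide": [0, 0, 0.8], "rotation": [0, 0, 0]},
  ],
)

```text
clock: 23.23
tool_pos: [594.0, 78.4, 173.6]
tool_rot: [-0.191, 0.982, 0.0, 0.0]
force: [-0.4, 0.0, 1.6]
width: 0.0
grip_force: 0.9
```

Emit:
step_arm(
  moves=[
    {"slide": [0, 0, 0.3], "rotation": [0, 0, 0]},
    {"slide": [0, 0, 0.6], "rotation": [0, 0, 0]},
    {"slide": [0, 0, 0.8], "rotation": [0, 0, 0]},
    {"slide": [0, 0, 0.8], "rotation": [0, 0, 0]},
    {"slide": [0, 0, 0.8], "rotation": [0, 0, 0]},
  ],
)

```text
clock: 23.65
tool_pos: [594.0, 78.4, 172.8]
tool_rot: [-0.191, 0.982, 0.0, 0.0]
force: [-0.7, 0.1, 2.5]
width: 0.0
grip_force: 1.0
```

Emit:
step_arm(
  moves=[
    {"slide": [0, 0, 0.3], "rotation": [0, 0, 0]},
    {"slide": [0, 0, 0.6], "rotation": [0, 0, 0]},
    {"slide": [0, 0, 0.8], "rotation": [0, 0, 0]},
    {"slide": [0, 0, 0.8], "rotation": [0, 0, 0]},
    {"slide": [0, 0, 0.8], "rotation": [0, 0, 0]},
  ],
)

```text
clock: 24.07
tool_pos: [594.0, 78.4, 171.9]
tool_rot: [-0.191, 0.982, 0.0, 0.0]
force: [0.4, -0.2, 1.8]
width: -0.4
grip_force: 1.1
```

Emit:
step_arm(
  moves=[
    {"slide": [0, 0, 0.3], "rotation": [0, 0, 0]},
    {"slide": [0, 0, 0.6], "rotation": [0, 0, 0]},
    {"slide": [0, 0, 0.8], "rotation": [0, 0, 0]},
    {"slide": [0, 0, 0.8], "rotation": [0, 0, 0]},
    {"slide": [0, 0, 0.8], "rotation": [0, 0, 0]},
  ],
)

```text
clock: 24.48
tool_pos: [594.0, 78.4, 171.1]
tool_rot: [-0.191, 0.982, 0.0, 0.0]
force: [-0.1, -0.4, 2.0]
width: -0.0
grip_force: 1.2
```

Emit:
step_arm(
  moves=[
    {"slide": [0, 0, 0.3], "rotation": [0, 0, 0]},
    {"slide": [0, 0, 0.6], "rotation": [0, 0, 0]},
    {"slide": [0, 0, 0.8], "rotation": [0, 0, 0]},
    {"slide": [0, 0, 0.8], "rotation": [0, 0, 0]},
    {"slide": [0, 0, 0.8], "rotation": [0, 0, 0]},
  ],
)

```text
clock: 24.9
tool_pos: [594.1, 78.4, 170.5]
tool_rot: [-0.191, 0.982, 0.0, 0.0]
force: [-0.1, -0.4, 3.4]
width: 0.1
grip_force: 1.5
```

```bash
python3 f.py
```

```text
25.1 F [ 0.15 -0.1   3.17] Fz [3.4 2.8 3.4 3.5 2.8] pos [594.1   78.41 170.46] w -0.2 [-0.01 -0.01 -0.01]
```

Emit:
step_arm(
  moves=[
    {"slide": [0, 0, 0.2], "rotation": [0, 0, 0]},
    {"slide": [0, 0, 0.4], "rotation": [0, 0, 0]},
    {"slide": [0, 0, 0.4], "rotation": [0, 0, 0]},
    {"slide": [0, 0, 0.4], "rotation": [0, 0, 0]},
  ],
)

```text
clock: 25.43
tool_pos: [594.2, 78.4, 170.2]
tool_rot: [-0.191, 0.982, 0.0, 0.0]
force: [-0.5, -0.4, 3.9]
width: -0.8
grip_force: 2.2
```

```bash
python3 f.py
```

```text
25.63 F [-0.08 -0.03  4.25] Fz [3.9 4.2 4.1 4.6 4.5] pos [594.19  78.44 170.16] w -0.0 [ 0.01 -0.02 -0.04]
```

Emit:
step_arm(
  moves=[
    {"slide": [0, 0, 0.2], "rotation": [0, 0, 0]},
    {"slide": [0, 0, 0.4], "rotation": [0, 0, 0]},
    {"slide": [0, 0, 0.4], "rotation": [0, 0, 0]},
    {"slide": [0, 0, 0.4], "rotation": [0, 0, 0]},
  ],
)

```text
clock: 25.97
tool_pos: [594.3, 78.4, 169.9]
tool_rot: [-0.191, 0.982, 0.0, 0.0]
force: [-0.7, 0.5, 6.0]
width: 0.2
grip_force: 2.8
```

```bash
python3 f.py
```

```text
26.17 F [-0.35 -0.16  5.83] Fz [6.  5.  6.2 5.8 6.1] pos [594.31  78.44 169.92] w 0.0 [-0.02  0.05 -0.07]
```

Emit:
step_arm(
  moves=[
    {"slide": [0, 0, 0.2], "rotation": [0, 0, 0]},
    {"slide": [0, 0, 0.4], "rotation": [0, 0, 0]},
    {"slide": [0, 0, 0.4], "rotation": [0, 0, 0]},
    {"slide": [0, 0, 0.4], "rotation": [0, 0, 0]},
  ],
)

```text
clock: 26.5
tool_pos: [594.5, 78.4, 169.8]
tool_rot: [-0.191, 0.982, 0.0, 0.001]
force: [-0.2, -1.1, 6.6]
width: -0.3
grip_force: 3.2
```

```bash
python3 f.py
```

```text
26.7 F [-0.12 -0.39  6.9 ] Fz [6.6 6.8 6.7 7.1 7.3] pos [594.49  78.46 169.75] w -0.0 [0.   0.02 0.01]
```

Emit:
step_arm(
  moves=[
    {"slide": [0, 0, 0.4], "rotation": [0, 0, 0]},
    {"slide": [0, 0, 0.8], "rotation": [0, 0, 0]},
    {"slide": [0, 0, 1.0], "rotation": [0, 0, 0]},
    {"slide": [0, 0, 1.0], "rotation": [0, 0, 0]},
    {"slide": [0, 0, 1.0], "rotation": [0, 0, 0]},
  ],
)

```text
clock: 27.12
tool_pos: [595.0, 78.5, 169.5]
tool_rot: [-0.191, 0.982, 0.0, 0.001]
force: [-0.3, 0.6, 8.1]
width: 0.0
grip_force: 4.4
```

```bash
python3 f.py
```

```text
27.32 F [-0.21 -0.19  8.4 ] Fz [8.1 8.  8.5 8.6 8.8] pos [595.04  78.56 169.49] w 0.2 [-0.01  0.01 -0.  ]
```

Emit:
step_arm(
  moves=[
    {"slide": [0, 0, 0.3], "rotation": [0, 0, 0]},
    {"slide": [0, 0, 0.6], "rotation": [0, 0, 0]},
    {"slide": [0, 0, 0.6], "rotation": [0, 0, 0]},
    {"slide": [0, 0, 0.6], "rotation": [0, 0, 0]},
    {"slide": [0, 0, 0.6], "rotation": [0, 0, 0]},
  ],
)

```text
clock: 27.73
tool_pos: [595.4, 78.6, 169.3]
tool_rot: [-0.191, 0.982, 0.0, 0.002]
force: [0.3, 0.2, 10.0]
width: 0.0
grip_force: 5.1
```

```bash
python3 f.py
```

```text
27.93 F [-0.22  0.15 10.18] Fz [10.   9.9 10.1 10.6 10.3] pos [595.4   78.62 169.33] w 0.3 [-0.03  0.07  0.03]
```

Emit:
step_arm(
  moves=[
    {"slide": [0, 0, 0.25], "rotation": [0, 0, 0]},
    {"slide": [0, 0, 0.25], "rotation": [0, 0, 0]},
    {"slide": [0, 0, 0.25], "rotation": [0, 0, 0]},
    {"slide": [0, 0, 0.25], "rotation": [0, 0, 0]},
  ],
)

```text
clock: 28.27
tool_pos: [595.5, 78.7, 169.2]
tool_rot: [-0.191, 0.982, 0.0, 0.002]
force: [0.1, 0.7, 10.6]
width: 0.2
grip_force: 5.4
```

```bash
python3 f.py
```

```text
28.47 F [ 0.02  0.12 10.92] Fz [10.6 11.  10.6 11.2 11.1] pos [595.55  78.63 169.26] w 0.0 [-0.01  0.04  0.01]
```

Holding at about 11 N.

Emit:
step_arm(
  moves=[
    {"slide": [0, 0, 0], "rotation": [0, 0, 0]},
    {"slide": [0, 0, 0], "rotation": [0, 0, 0]},
    {"slide": [0, 0, 0], "rotation": [0, 0, 0]},
    {"slide": [0, 0, 0], "rotation": [0, 0, 0]},
    {"slide": [0, 0, 0], "rotation": [0, 0, 0]},
    {"slide": [0, 0, 0], "rotation": [0, 0, 0]},
    {"slide": [0, 0, 0], "rotation": [0, 0, 0]},
    {"slide": [0, 0, 0], "rotation": [0, 0, 0]},
    {"slide": [0, 0, 0], "rotation": [0, 0, 0]},
    {"slide": [0, 0, 0], "rotation": [0, 0, 0]},
    {"slide": [0, 0, 0], "rotation": [0, 0, 0]},
    {"slide": [0, 0, 0], "rotation": [0, 0, 0]},
  ],
)

```text
clock: 29.47
tool_pos: [595.5, 78.7, 169.3]
tool_rot: [-0.191, 0.982, 0.0, 0.002]
force: [-0.8, 0.5, 12.0]
width: -0.1
grip_force: 5.4
```

```bash
python3 f.py
```

```text
29.67 F [-0.1   0.02 11.13] Fz [12.  10.6 10.9 11.  11.2] pos [595.54  78.65 169.28] w -0.2 [-0.07  0.07 -0.01]
```

Emit:
step_arm(
  moves=[
    {"slide": [0, 0, 0], "rotation": [0, 0, 0]},
    {"slide": [0, 0, 0], "rotation": [0, 0, 0]},
    {"slide": [0, 0, 0], "rotation": [0, 0, 0]},
    {"slide": [0, 0, 0], "rotation": [0, 0, 0]},
    {"slide": [0, 0, 0], "rotation": [0, 0, 0]},
    {"slide": [0, 0, 0], "rotation": [0, 0, 0]},
    {"slide": [0, 0, 0], "rotation": [0, 0, 0]},
    {"slide": [0, 0, 0], "rotation": [0, 0, 0]},
    {"slide": [0, 0, 0], "rotation": [0, 0, 0]},
    {"slide": [0, 0, 0], "rotation": [0, 0, 0]},
    {"slide": [0, 0, 0], "rotation": [0, 0, 0]},
    {"slide": [0, 0, 0], "rotation": [0, 0, 0]},
    {"slide": [0, 0, 0], "rotation": [0, 0, 0]},
    {"slide": [0, 0, 0], "rotation": [0, 0, 0]},
  ],
)

```text
clock: 30.83
tool_pos: [595.5, 78.6, 169.3]
tool_rot: [-0.191, 0.982, 0.0, 0.002]
force: [-0.9, -0.3, 10.7]
width: 0.3
grip_force: 5.4
```

```bash
python3 f.py
```

```text
31.03 F [-0.29  0.04 10.73] Fz [10.7 10.9 11.3 10.5 10.3] pos [595.54  78.63 169.27] w -0.1 [0.01 0.06 0.05]
```

Held steady for over 2.5 s. Now I'll back straight up, then check the pin and nut.

Emit:
step_arm(
  moves=[
    {"slide": [0, 0, -1.5], "rotation": [0, 0, 0]},
    {"slide": [0, 0, -3.5], "rotation": [0, 0, 0]},
    {"slide": [0, 0, -6], "rotation": [0, 0, 0]},
    {"slide": [0, 0, -9], "rotation": [0, 0, 0]},
    {"slide": [0, 0, -13], "rotation": [0, 0, 0]},
    {"slide": [0, 0, -25], "rotation": [0, 0, 0]},
    {"slide": [0, 0, -45], "rotation": [0, 0, 0]},
    {"slide": [0, 0, -65], "rotation": [0, 0, 0]},
    {"slide": [0, 0, -75], "rotation": [0, 0, 0]},
    {"slide": [0, 0, -75], "rotation": [0, 0, 0]},
    {"slide": [0, 0, -75], "rotation": [0, 0, 0]},
    {"slide": [0, 0, -75], "rotation": [0, 0, 0]},
  ],
)

```text
clock: 32.03
tool_pos: [593.2, 78.3, 241.1]
tool_rot: [-0.191, 0.982, 0.0, -0.001]
force: [-0.6, -0.6, -0.5]
width: 0.1
grip_force: 0.0
```

```bash
python3 f.py; python3 st.py 170
python3 - <<'E'
from h import *
c=cam('wrist')
R,t=np.array(c['R']),np.array(c['t'])
def pr(X):
    p=R@np.array(X)+t; th=np.arctan2(np.hypot(*p[:2]),p[2]); return p[:2]/np.hypot(*p[:2])*th*c['fx']+[c['cx'],c['cy']]
u,v=(pr([594,78.4,160])-[40,30]).astype(int)
cv2.imwrite('pics/c7.png',cv2.resize(c['pixels'][v:v+60,u:u+80],(800,600),interpolation=cv2.INTER_CUBIC))
for z in (118,150,160,170,178): print(z,((pr([594,78.4,z])-[u,v])*10).round())
E
```

```text
32.23 F [-0.5  -0.02 -0.13] Fz [-0.5  0.5  0.1 -0.9  0.1] pos [593.19  78.27 240.96] w 0.0 [ 0.03  0.01 -0.  ]
{'clock': np.float64(32.233), 'joint_pos': array([-0.253,  0.301,  0.064,  1.652, -0.02 ,  1.192,  1.77 ]), 'tool_pos': array([593.371,  78.287, 241.125]), 'tool_rot': array([-0.191,  0.982,  0.   , -0.001]), 'force': array([-0.162,  0.121,  0.129]), 'moment': array([ 0.03 ,  0.011, -0.   ]), 'width': np.float64(0.029), 'grip_force': np.float64(0.0)}
pin_tip [320.  214.7] 0.45 [594.9  78.5 178. ]
nut_top [318.4 211.1] 0.7 [595.4  77.4 170. ]
118 [406. 165.]
150 [405. 270.]
160 [405. 308.]
170 [405. 350.]
178 [405. 386.]
```

View pics/c7.png

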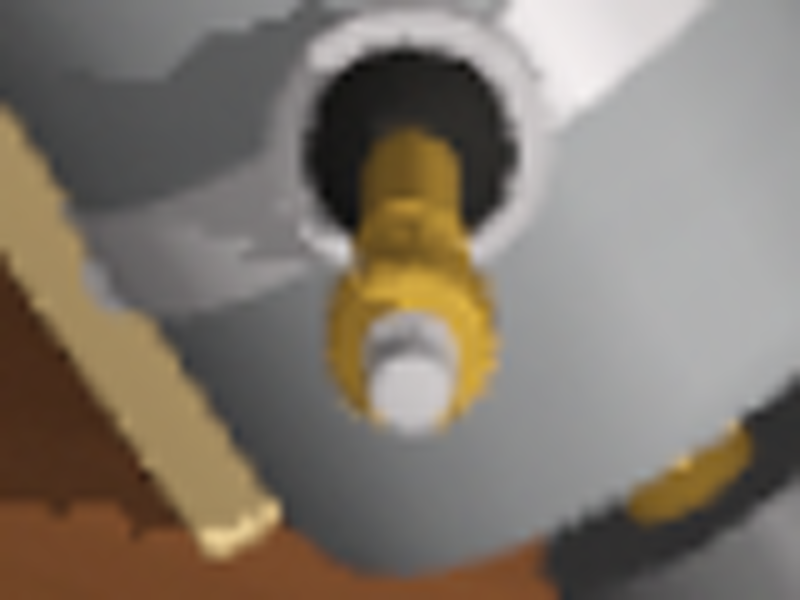

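The pin tip is back up at (320,217), the nut still stands about 8 mm below it, and the valve is upright. Handing in.

```bash
python3 -c "
from station import manip
print(manip.job_done())"
```

```text
the job is handed in; nothing more can be done
None
```

The job is handed in, with no verdict returned: I unscrewed the nut to its stop, held the pin on the valve core at about 11 N for over 2.5 s (highest reading 12.0 N), and the last picture shows the pin back up, the nut still unscrewed and the valve upright, at 32 s of the 72 s allowed.

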